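Fetch the hemmed-in vial to the balance

ROBOT

A 7-joint arm with a two-finger parallel gripper is mounted at the origin on the work surface. World frame = base frame: x ahead of the robot, y to its left, z up, the work surface at z = 0. Lengths are in mm, angles in rad, forces in N, time in s.
With the tool pointing down it reaches from about 425 to 1025 mm from the base axis. Payload 9.4 kg.
Tool frame: the origin (TCP) lies at the very end of the fingers, on their centre line; the grasp point (between the pads) lies 19 mm behind it; z points along the fingers, y is the line along which they close (so a half turn about z gives the same grasp; the last joint's range is limited). The gripper opens to 85 mm and grips with 20 to 120 N. Pads are 22 mm wide; open, the fingers measure 114 mm over their backs; the gripper's body (76 mm by 85 mm) begins 54 mm behind the grasp point. The pads swing forward as they close: fully open they stand 13 mm farther back than shut.
Start: joints at [-1.184, 0.599, -0.003, 1.599, 0.002, 0.943, -0.08], TCP at [324.332, 648.408, 231.275] pointing down, gripper open.
Joint ranges: [-2.57, 2.57], [-0.35, 1.97], [-1.29, 1.29], [0.11, 2.56], [-1.05, 4.19], [0.11, 1.86], [-2.63, 2.63]. Speed limits (rad/s): [2.22, 2.22, 3.01, 3.01, 3.14, 3.14, 3.14].

INTERFACE

Orientations are given as a 3x3 rotation matrix whose columns are the frame's x, y, z axes.
In Python, from rig import env gives the robot as it stands. The module is installed in compiled form; this text tells all that it offers.
- The arm moves only by the shell command python3 -m inch 'ROWS'. ROWS is JSON, a list of rows, each a list of 3 entries, a list of its own where there are three numbers: the shift along the tool's x, y, z in mm, then the turn, a rotation vector about the tool's x, y, z in degrees, then the finger opening in mm, from 0 to 85.4. In form: [[[x, y, z], [wx, wy, wz], fingers], ...]. A call has exactly 8 rows; each row is the pose to reach, as a shift and turn from the pose commanded when the call began, along the tool's axes at that moment; what a row does not reach only later rows make up. A row lasts 1/8 s, in which the tool goes at most 62.5 mm and 10.7 degrees, less where a joint would pass 70% of its speed; a pose out of reach is approached as far as the arm can. A call with a gripper value outside its range is refused whole. The fingers move at their own pace and stop on an object; the grip force is fixed at half the most. Time passes only in rows, so rows that repeat a pose let the fingers close, or fill a call up. It gives the time, the measured TCP pose, the force, the opening and the grip force at its end, in the units of the state.
- env.get_state(): the state, without advancing time (a new reading comes with each control period).
- env.capture(name): name is "scene" or "top"; returns a dict with "frame" (480x640x3 uint8, blue, green, red), "fovy" (degrees; the focal length in pixels is half the picture's height over the tangent of half this angle, whatever the lens; pixels are square), "cx", "cy" (the principal point, pixels), "extrinsics" (4x4, takes a point from camera to world coordinates). Camera axes: x right, y up, looking along -z (the intrinsics and any distortion apply to the point x, -y, -z); pixel columns grow to the right and rows downward; lengths in mm; the calibration is good to about 2 mm. A picture is of the moment at which its call begins. There is no depth.
- env.finish_job(): hands the job in; it is judged then, once.
The state is a dict: "time": time; "q": joint angles; "joint_velocities": joint speeds; "effort": joint torques, N m; "tcp_pos": TCP position; "tool_rot": TCP orientation; "contact_force": force on the tool from outside, world axes, zero at the start; "ft_torque": the same for the moment, N m; "gripper_width": finger opening in mm; "grip_force": force on a finger pad.
Only numpy, scipy, OpenCV 4.12 (cv2) and the standard library are available. Lean on these libraries where they do the work, as an engineer would, in place of code of your own. Each camera call takes 0.05 s, during which the arm holds its last target. There are 200 camera calls.

TASK

The small red-capped vial at the back of the white reagent tray is hemmed in by three tall bottles. First set all three bottles aside on the stainless steel tray; then stand the red-capped vial upright in the middle of the balance's pan; and only then put each bottle back on the very ring it came from. Keep all of them upright throughout, and leave the green-capped and black-capped vials where they stand.

Things in the scene. Friction and masses are not known exactly. Their poses are not given: they have to be found in the camera images.
- bottle_blue: White reagent bottle, 50 mm across, 135 mm tall, 180 g, upright. Its screw cap, 30 mm across, is the top 28 mm; below it a 25 mm neck goes down to 101 mm above the underside, where the shoulder widens. Easily gripped by the cap. Origin: centre of the underside, z up; round, so yaw means nothing. Starts on one of the three large rings of the kit tray. Blue cap and blue band.
- bottle_white: Amber-brown reagent bottle, 50 mm across, 135 mm tall, 180 g, upright. Its screw cap, 30 mm across, is the top 28 mm; below it a 25 mm neck goes down to 101 mm above the underside, where the shoulder widens. Easily gripped by the cap. Origin: centre of the underside, z up; round, so yaw means nothing. Starts on one of the three large rings of the kit tray. White cap.
- bottle_orange: Dark grey reagent bottle, 50 mm across, 135 mm tall, 180 g, upright. Its screw cap, 30 mm across, is the top 28 mm; below it a 25 mm neck goes down to 101 mm above the underside, where the shoulder widens. Easily gripped by the cap. Origin: centre of the underside, z up; round, so yaw means nothing. Starts on one of the three large rings of the kit tray. Orange cap and band.
- vial_red: The wanted vial: glass vial, 24 mm in diameter, 42 mm tall, about 30 g, with a 23 mm wide red cap on its top 12 mm. Origin: centre of the underside, z up; round. At the start it stands in the middle of the reagent tray's back row, with a tall bottle to its left, to its right and in front of it (axis to axis 62 mm); a gripper reaching down to it is likely to strike them.
- vial_green: Bystander in a front corner of the reagent tray: glass vial, 24 mm in diameter, 42 mm tall, about 30 g, with a 23 mm wide green cap on its top 12 mm. Origin: centre of the underside, z up; round. Leave it.
- vial_black: Bystander in the other front corner of the reagent tray: glass vial, 24 mm in diameter, 42 mm tall, about 30 g, with a 23 mm wide black cap on its top 12 mm. Origin: centre of the underside, z up; round. Leave it.
- kit_tray: Fixed white reagent tray, 156 (x) by 218 (y) mm (244 with its end lips), rim 16 mm high, floor 6 mm above the bench. Origin: centre of the underside; +x is its back. Six flat printed rings, 62 mm apart: x = +31 (back row) and -31 mm, y = -62, 0, +62 mm. Bottles start on the 60 mm rings (back left, back right, front middle; shuffled), vials on the small ones. Each bottle returns to its ring.
- steel_tray: Fixed flat stainless steel tray, empty: the place to set the bottles aside. 270 (x) by 190 (y) mm over its lip, rim 19 mm high, its flat floor 3 mm above the bench and 254 by 174 mm. Origin: centre of the underside, x along its length. On the robot's left or right, changing sides with the balance.
- balance: Fixed laboratory balance, ivory, pale blue keypad on the robot's side. Origin: on the bench straight below the centre of its flat round steel pan, 120 mm across, top 60 mm above the bench, with a 37 mm marking ring at its centre; the pan does not move. Housing 190 mm wide (y), from 170 mm before to 85 mm behind the pan's centre, at most 55 mm high.
Things that resemble listed ones, but are neither listed nor needed, are in the scene too. What is shaped like the vial_red but purple or yellow is not meant. What is shaped like the bottle_blue but purple or yellow is not meant.

How it is judged:
By the outcome, as a careful person would: the job done as asked, in the order asked, and still so for the second after the job is handed in, with the robot touching nothing.
It also fails if it takes over 141 s, if anything falls off the work surface, if the arm or the gripper's body presses on something with over 40 N, if the wrist force passes 120 N, or if a joint passes its speed limit or range.

## Working session

There is one attempt and no reset: what is moved stays moved. The work goes in short steps, Python scripts to look and compute and a shell command to move; the robot and the scene stay as the last step left them, time stands still between calls to the robot, and variables do not carry over. Pictures are saved under pics/ and viewed, at most 14 in all, crops included, and the job is handed in when it is done.

```bash
mkdir -p pics; python3 - <<'E'
from rig import env
import cv2,numpy as np
for n in("scene","top"):
    c=env.capture(n); cv2.imwrite(f"pics/{n}0.png",c["frame"])
    print({k:(np.round(v,4).tolist() if k=="extrinsics" else v) for k,v in c.items() if k!="frame"})
s=env.get_state(); print({k:np.round(v,3).tolist() for k,v in s.items()})
E
```

```text
{'fovy': 55.284734691241475, 'cx': 324.2088231270417, 'cy': 239.1888787983497, 'extrinsics': [[-0.0434, -0.5668, 0.8227, 1298.4243], [0.9988, -0.0442, 0.0223, 41.71], [0.0237, 0.8227, 0.568, 577.294], [0.0, 0.0, 0.0, 1.0]]}
{'fovy': 50.32201042090167, 'cx': 310.570026934025, 'cy': 239.5584766707053, 'extrinsics': [[0.0292, 0.9919, -0.1237, 437.8222], [-0.9995, 0.0305, 0.0093, 14.4452], [0.013, 0.1234, 0.9923, 852.9787], [0.0, 0.0, 0.0, 1.0]]}
{'time': 0.1, 'q': [-1.184, 0.6, -0.003, 1.6, 0.002, 0.943, -0.08], 'joint_velocities': [0.0, -0.003, 0.0, -0.001, 0.001, 0.0, 0.0], 'effort': [0.005, -77.799, 1.57, -25.863, 0.013, 0.005, 0.0], 'tcp_pos': [324.163, 648.022, 230.492], 'tool_rot': [[-0.894, 0.447, -0.0], [0.447, 0.894, -0.001], [-0.0, -0.001, -1.0]], 'contact_force': [-0.038, -1.04, 0.347], 'ft_torque': [-0.016, 0.075, 0.024], 'grip_force': 0.0, 'gripper_width': 85.256}
```

View pics/scene0.png

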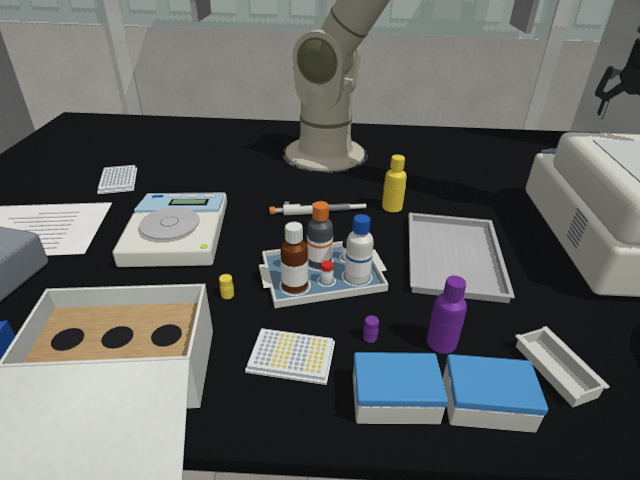

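View pics/top0.png

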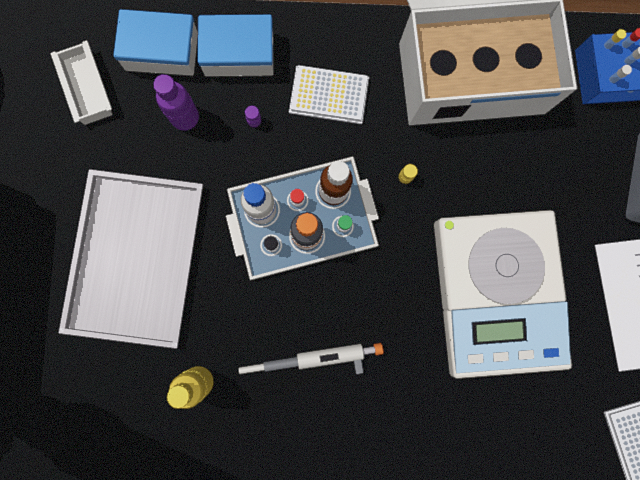

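The scene view shows the kit tray at about (322,265) with its three bottles: white cap on amber, orange, and blue. The steel tray is on the robot's left, at (458,257), and the balance on its right, at (170,225).

In the top view the vial candidates are red (297,196), purple (253,116), yellow (408,174), green (345,223) and black (271,243). Red fits: it has the red cap and stands in the back row between the blue and white bottles. The purple bottle (178,103) and yellow bottle (190,388) are decoys.

```bash
cat > h.py <<'E'
import cv2,numpy as np
def world(c,uv,z):
    f=240/np.tan(np.radians(c["fovy"]/2)); E=np.array(c["extrinsics"])
    d=E[:3,:3]@np.array([(uv[0]-c["cx"])/f,-(uv[1]-c["cy"])/f,-1.]); p=E[:3,3]
    return p+d*(z-p[2])/d[2]
def pix(c,P):
    f=240/np.tan(np.radians(c["fovy"]/2)); E=np.array(c["extrinsics"])
    q=E[:3,:3].T@(np.array(P,float)-E[:3,3]); return np.array([c["cx"]+f*q[0]/-q[2],c["cy"]-f*q[1]/-q[2]])
def circ(x,y,z,r,n=40):
    a=np.linspace(0,2*np.pi,n); return np.c_[x+r*np.cos(a),y+r*np.sin(a),0*a+z]
def draw(c,im,P,col,s,o):
    p=np.array([(pix(c,q)+.5-np.array(o))*s for q in P]); cv2.polylines(im,[np.int32(p)],False,col,1,cv2.LINE_AA)
E
python3 - <<'E'
from rig import env
from h import *
c=env.capture("top"); f=c["frame"]
g=cv2.resize(f[145:295,215:390],None,fx=4,fy=4,interpolation=cv2.INTER_CUBIC); cv2.imwrite("pics/kit.png",g)
for n,uv,z in [("blue",(255,194),141),("white",(339,171),141),("orange",(307,224),141),("red",(297,196),48),("green",(345,223),48),("black",(271,243),48),("pan",(507,265),60)]: print(n,world(c,uv,z).round(1))
for uv in [(90,171),(203,183),(178,347),(60,333)]: print("steel",world(c,uv,19).round(1))
for uv in [(228,188),(354,158),(378,246),(249,278)]: print("kit",world(c,uv,16).round(1))
s=env.capture("scene"); cv2.imwrite("pics/sk.png",cv2.resize(s["frame"][190:310,240:400],None,fx=5,fy=5,interpolation=cv2.INTER_CUBIC))
E
```

```text
blue [589.2  88.5 141. ]
white [626.5 -30.  141. ]
orange [548.5  13.5 141. ]
red [607.9  30.7  48. ]
green [566.5 -47.2  48. ]
black [530.7  69.4  48. ]
pan [ 506.1 -300.9   60. ]
steel [645.4 376.7  19. ]
steel [631.  188.3  19. ]
steel [362.4 213.3  19. ]
steel [379.  402.6  19. ]
kit [624.6 146.8  16. ]
kit [682.9 -62.5  16. ]
kit [ 534.9 -105.    16. ]
kit [475.8 105.3  16. ]
```

View pics/kit.png

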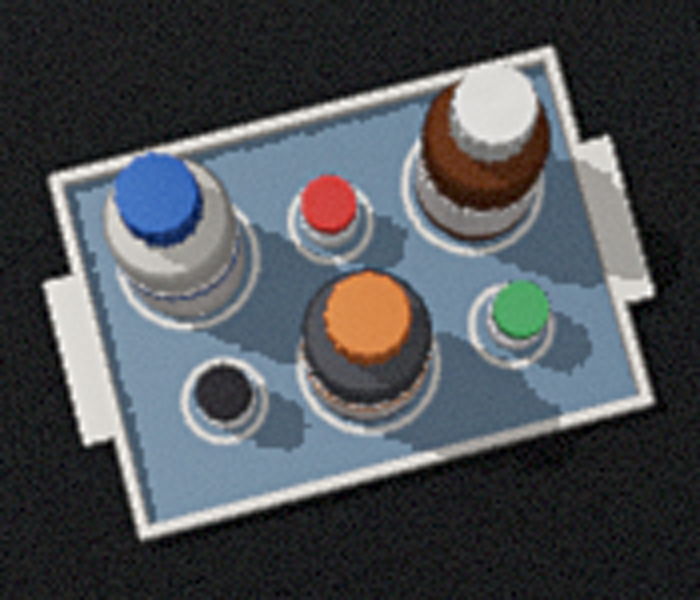

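View pics/sk.png

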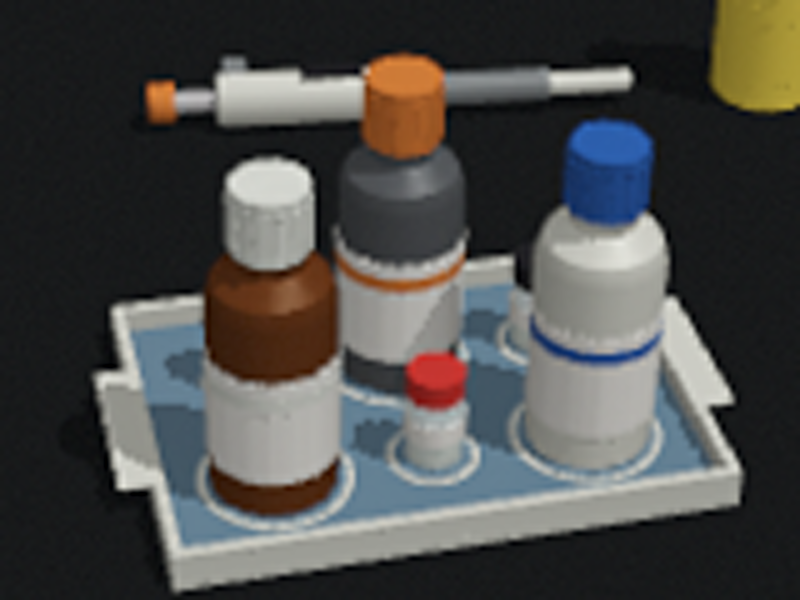

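The crop confirms the red-capped vial at crop (328,202). It stands on the back-middle ring, between the blue bottle (left) and the white bottle (right), with the orange bottle in front. Next I fit the tray pose and check it with an overlay.

```bash
cat > meas.py <<'E'
from rig import env
from h import *
from scipy.optimize import least_squares
c=env.capture("top"); s=env.capture("scene")
k=lambda p:((np.array(p)+.5)/4-.5+[215,145])
k2=lambda p:((np.array(p)+.5)/5-.5+[240,190])
def T(p,x,y): return np.array([p[0]+x*np.cos(p[2])-y*np.sin(p[2]),p[1]+x*np.sin(p[2])+y*np.cos(p[2])])
rings={(31,0):(331,219),(31,62):(188,256),(31,-62):(472,187),(-31,0):(369,365),(-31,62):(225,401),(-31,-62):(512,322)}
cor={(78,109):(50,175),(78,-109):(555,48),(-78,-109):(653,405),(-78,109):(140,537)}
def res(p): return np.concatenate([world(c,k(v),6)[:2]-T(p,*q) for q,v in rings.items()]+[world(c,k(v),16)[:2]-T(p,*q) for q,v in cor.items()])
r=least_squares(res,[580,20,.27]); kp=r.x; print("kit",kp.round(3)); print(r.fun.reshape(-1,2).round(1).tolist())
R={n:T(kp,*q) for n,q in dict(bl=(31,62),br=(31,-62),fm=(-31,0),red=(31,0),green=(-31,-62),black=(-31,62)).items()}
print({n:v.round(1).tolist() for n,v in R.items()})
caps={"blue":((157,190),(611,145),141),"white":((496,103),(270,177),141),"orange":((370,309),(404,77),141),"red":((328,202),(437,371),48)}
for n,(a,b,z) in caps.items(): print(n,world(c,k(a),z).round(1),world(s,k2(b),z).round(1))
st={(135,95):(90,171),(135,-95):(203,183),(-135,-95):(178,347),(-135,95):(60,333)}
r=least_squares(lambda p:np.concatenate([world(c,v,19)[:2]-T(p,*q) for q,v in st.items()]),[500,290,0]); sp=r.x; print("steel",sp.round(3),r.fun.round(1))
E
cat > m2.py <<'E'
from meas import *
a=cv2.resize(c["frame"][145:295,215:390],None,fx=4,fy=4); b=cv2.resize(s["frame"][190:310,240:400],None,fx=5,fy=5)
a=a[:,:]; 
for cc,im,S,o in((c,a,4,(215,145)),(s,b,5,(240,190))):
    for n in("bl","br","fm"): draw(cc,im,circ(*R[n],6,30),(0,255,255),S,o); draw(cc,im,circ(*R[n],141,15),(0,255,0),S,o)
    draw(cc,im,circ(*R["red"],48,11.5),(0,255,0),S,o)
    draw(cc,im,[[*T(kp,*q),16] for q in [(78,109),(78,-109),(-78,-109),(-78,109),(78,109)]],(255,0,255),S,o)
P=cv2.resize(c["frame"][205:385,430:580],None,fx=2,fy=2)
pw=world(c,(507,265),60); draw(c,P,circ(*pw[:2],60,60),(0,255,0),2,(430,205)); draw(c,P,circ(*pw[:2],60,18.5),(0,255,0),2,(430,205))
Q=cv2.resize(s["frame"][190:270,110:230],None,fx=2,fy=2)
draw(s,Q,circ(*pw[:2],60,60),(0,255,0),2,(110,190)); draw(s,Q,circ(*pw[:2],60,18.5),(0,255,0),2,(110,190))
W=np.zeros((600,800,3),np.uint8)
A=cv2.resize(a,(400,343));B=cv2.resize(b,(400,300)); W[:343,:400]=A; W[:300,400:]=B
Q=Q[:, :240]; W[310:470,400:640]=Q; P=cv2.resize(P,(210,252)); W[345:597,:210]=P
cv2.imwrite("pics/ov.png",W)
E
python3 m2.py
```

```text
kit [5.80092e+02 2.17650e+01 2.85000e-01]
[[1.1, 0.3], [0.8, 0.3], [-0.6, 0.6], [-0.9, -0.2], [-0.5, -0.2], [1.7, -0.1], [-0.4, -0.0], [-0.3, -0.5], [-0.8, -0.0], [-0.2, -0.2]]
{'bl': [592.4, 90.0], 'br': [627.3, -29.0], 'fm': [550.3, 13.1], 'red': [609.8, 30.5], 'green': [567.8, -46.4], 'black': [532.9, 72.6]}
blue [591.9  90.2 141. ] [596.   89.2 141. ]
white [627.4 -29.4 141. ] [627.  -30.8 141. ]
orange [551.6  13.4 141. ] [554.1  12.5 141. ]
red [609.3  31.4  48. ] [613.   29.7  48. ]
steel [ 5.04443e+02  2.95232e+02 -9.10000e-02] [-2.1 -0.9  0.7 -0.2  1.   0.5  0.4  0.5]
```

View pics/ov.png

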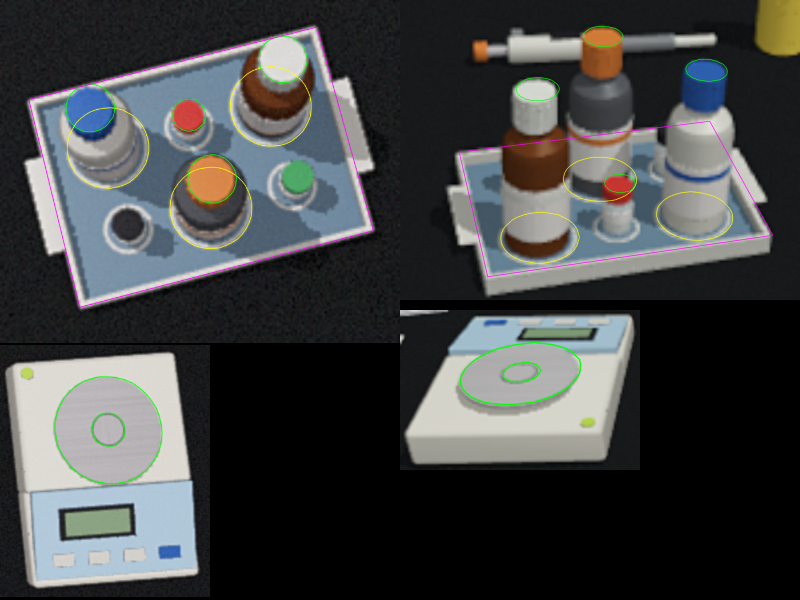

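The overlay fits in both views to about 2 mm, for the rings, caps, rim and pan. Now I compute the shifts in tool axes for the planned waypoints.

```bash
cat > plan.py <<'E'
import sys,json,numpy as np
from rig import env
R=env.get_state()["tool_rot"]; R=np.array(R).reshape(3,3)
a=np.arctan2(R[1,1],R[0,1]); R=np.array([[-np.sin(a),np.cos(a),0],[np.cos(a),np.sin(a),0],[0,0,-1]])
print("ang",np.degrees(a).round(2))
P=np.array(json.loads(sys.argv[1]),float)
for p,q in zip(P,P[1:]): print(p,"->",q,(R.T@(q-p)).round(1).tolist(),np.linalg.norm(q-p).round())
E
python3 plan.py '[[324.3,648.4,231.3],[593,90,165],[593,90,111],[593,90,190],[580,330,190],[580,330,109],[580,330,165],[552.5,13,165],[552.5,13,111],[552.5,13,190],[480,290,190],[480,290,109],[480,290,165],[627,-30,165],[627,-30,111],[627,-30,190],[590,245,190],[590,245,109],[590,245,165]]'
```

```text
ang 63.43
[324.3 648.4 231.3] -> [593.  90. 165.] [-490.1, -379.2, 66.3] 623.0
[593.  90. 165.] -> [593.  90. 111.] [0.0, 0.0, 54.0] 54.0
[593.  90. 111.] -> [593.  90. 190.] [0.0, 0.0, -79.0] 79.0
[593.  90. 190.] -> [580. 330. 190.] [119.0, 208.8, 0.0] 240.0
[580. 330. 190.] -> [580. 330. 109.] [0.0, 0.0, 81.0] 81.0
[580. 330. 109.] -> [580. 330. 165.] [0.0, 0.0, -56.0] 56.0
[580. 330. 165.] -> [552.5  13.  165. ] [-117.2, -295.8, 0.0] 318.0
[552.5  13.  165. ] -> [552.5  13.  111. ] [0.0, 0.0, 54.0] 54.0
[552.5  13.  111. ] -> [552.5  13.  190. ] [0.0, 0.0, -79.0] 79.0
[552.5  13.  190. ] -> [480. 290. 190.] [188.7, 215.3, 0.0] 286.0
[480. 290. 190.] -> [480. 290. 109.] [0.0, 0.0, 81.0] 81.0
[480. 290. 109.] -> [480. 290. 165.] [0.0, 0.0, -56.0] 56.0
[480. 290. 165.] -> [627. -30. 165.] [-274.6, -220.4, 0.0] 352.0
[627. -30. 165.] -> [627. -30. 111.] [0.0, 0.0, 54.0] 54.0
[627. -30. 111.] -> [627. -30. 190.] [0.0, 0.0, -79.0] 79.0
[627. -30. 190.] -> [590. 245. 190.] [156.1, 229.4, 0.0] 277.0
[590. 245. 190.] -> [590. 245. 109.] [0.0, 0.0, 81.0] 81.0
[590. 245. 109.] -> [590. 245. 165.] [0.0, 0.0, -56.0] 56.0
```

```bash
python3 -m inch '[[[-20,-15,0],[0,0,0],50],[[-60,-46,0],[0,0,0],50],[[-108,-83,5],[0,0,0],50],[[-155,-120,10],[0,0,0],50],[[-202,-156,15],[0,0,0],50],[[-249,-193,20],[0,0,0],50],[[-296,-229,25],[0,0,0],50],[[-340,-263,30],[0,0,0],50]]'; python3 -m inch '[[[-40,-31,8],[0,0,0],50],[[-80,-62,16],[0,0,0],50],[[-115,-89,26],[0,0,0],50],[[-140,-108,33],[0,0,0],50],[[-150,-116,36.3],[0,0,0],50],[[-150.1,-116.2,36.3],[0,0,0],50],[[-150.1,-116.2,36.3],[0,0,0],50],[[-150.1,-116.2,36.3],[0,0,0],50]]'
```

```text
time: 1.3
tcp_pos: [511.5, 257.6, 201.5]
tool_rot: [[-0.894, 0.449, 0.001], [0.449, 0.894, -0.0], [-0.001, -0.0, -1.0]]
contact_force: [1.6, 0.7, 0.6]
gripper_width: 49.9
grip_force: 0.0
time: 2.3
tcp_pos: [592.7, 91.5, 165.3]
tool_rot: [[-0.895, 0.445, 0.0], [0.445, 0.895, 0.001], [0.0, 0.001, -1.0]]
contact_force: [-0.4, 0.4, -0.2]
gripper_width: 49.8
grip_force: 0.0
```

```bash
python3 -m inch '[[[0,0,15],[0,0,0],50],[[0,0,35],[0,0,0],50],[[0,0,48],[0,0,0],50],[[0,0,54],[0,0,0],50],[[0,0,54],[0,0,0],50],[[0,0,54],[0,0,0],25],[[0,0,54],[0,0,0],25],[[0,0,54],[0,0,0],25]]'
```

```text
time: 3.3
tcp_pos: [593.3, 89.8, 111.7]
tool_rot: [[-0.894, 0.448, 0.001], [0.448, 0.894, -0.0], [-0.001, 0.0, -1.0]]
contact_force: [-0.5, -1.0, 4.9]
gripper_width: 28.5
grip_force: 59.4
```

```bash
python3 -m inch '[[[0,0,0],[0,0,0],25],[[0,0,-8],[0,0,0],25],[[0,0,-22],[0,0,0],25],[[0,0,-40],[0,0,0],25],[[0,0,-58],[0,0,0],25],[[0,0,-72],[0,0,0],25],[[0,0,-79],[0,0,0],25],[[0,0,-79],[0,0,0],25]]'
```

```text
time: 4.3
tcp_pos: [593.2, 90.1, 190.5]
tool_rot: [[-0.894, 0.447, 0.001], [0.447, 0.894, 0.0], [-0.001, 0.001, -1.0]]
contact_force: [0.6, -0.1, -2.6]
gripper_width: 28.4
grip_force: 59.3
```

```bash
python3 - <<'E'
from rig import env
import cv2
cv2.imwrite("pics/lift.png",env.capture("scene")["frame"][130:330,230:530])
E
```

```text
(no output)
```

View pics/lift.png

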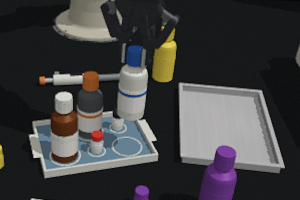

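The blue bottle is lifted and upright at (132,85) in the crop. The empty ring shows at (127,147).

```bash
python3 -m inch '[[[8,14,0],[0,0,0],25],[[25,44,0],[0,0,0],25],[[45,79,0],[0,0,0],25],[[67,118,0],[0,0,0],25],[[89,156,0],[0,0,0],25],[[107,188,0],[0,0,0],25],[[117,205,0],[0,0,0],25],[[119,208.8,0],[0,0,0],25]]'; python3 -m inch '[[[0,0,8],[0,0,0],25],[[0,0,24],[0,0,0],25],[[0,0,42],[0,0,0],25],[[0,0,60],[0,0,0],25],[[0,0,72],[0,0,0],25],[[0,0,78],[0,0,0],25],[[0,0,81.5],[0,0,0],25],[[0,0,81.5],[0,0,0],25]]'
```

```text
time: 5.35
tcp_pos: [579.2, 331.4, 189.3]
tool_rot: [[-0.895, 0.445, -0.001], [0.445, 0.895, -0.0], [0.001, -0.001, -1.0]]
contact_force: [-0.7, -1.0, -2.0]
gripper_width: 28.3
grip_force: 59.5
time: 6.35
tcp_pos: [580.4, 330.1, 109.0]
tool_rot: [[-0.894, 0.447, 0.001], [0.447, 0.894, 0.0], [-0.001, 0.001, -1.0]]
contact_force: [0.3, 0.1, -2.4]
gripper_width: 28.5
grip_force: 59.6
```

```bash
python3 -m inch '[[[0,0,0.7],[0,0,0],25],[[0,0,1.2],[0,0,0],25],[[0,0,1.2],[0,0,0],25],[[0,0,1.2],[0,0,0],25],[[0,0,1.2],[0,0,0],25],[[0,0,1.2],[0,0,0],25],[[0,0,1.2],[0,0,0],25],[[0,0,1.2],[0,0,0],25]]'
```

```text
time: 7.35
tcp_pos: [580.6, 330.1, 108.6]
tool_rot: [[-0.894, 0.447, 0.002], [0.447, 0.894, 0.001], [-0.001, 0.001, -1.0]]
contact_force: [-1.7, -1.1, 8.3]
gripper_width: 28.8
grip_force: 60.4
```

```bash
python3 -m inch '[[[0,0,0],[0,0,0],50],[[0,0,0],[0,0,0],50],[[0,0,0],[0,0,0],50],[[0,0,-10],[0,0,0],50],[[0,0,-28],[0,0,0],50],[[0,0,-46],[0,0,0],50],[[0,0,-57.7],[0,0,0],50],[[0,0,-57.7],[0,0,0],50]]'; python3 -m inch '[[[-9,-22,0],[0,0,0],50],[[-26,-66,0],[0,0,0],50],[[-46,-116,0],[0,0,0],50],[[-66,-167,0],[0,0,0],50],[[-86,-217,0],[0,0,0],50],[[-104,-262,0],[0,0,0],50],[[-114,-288,0],[0,0,0],50],[[-117.2,-295.8,0],[0,0,0],50]]'; python3 -m inch '[[[0,0,0],[0,0,0],50],[[0,0,20],[0,0,0],50],[[0,0,40],[0,0,0],50],[[0,0,54],[0,0,0],50],[[0,0,54],[0,0,0],50],[[0,0,54],[0,0,0],25],[[0,0,54],[0,0,0],25],[[0,0,54],[0,0,0],25]]'
```

```text
time: 8.35
tcp_pos: [580.6, 330.3, 166.6]
tool_rot: [[-0.894, 0.447, 0.002], [0.447, 0.894, 0.001], [-0.001, 0.002, -1.0]]
contact_force: [0.0, 0.2, -0.5]
gripper_width: 50.0
grip_force: 0.0
time: 9.35
tcp_pos: [551.3, 9.7, 164.6]
tool_rot: [[-0.893, 0.451, -0.001], [0.451, 0.893, -0.001], [0.001, -0.002, -1.0]]
contact_force: [0.3, 0.0, 0.4]
gripper_width: 50.0
grip_force: 0.0
time: 10.35
tcp_pos: [552.8, 13.0, 111.6]
tool_rot: [[-0.894, 0.447, 0.001], [0.447, 0.894, 0.0], [-0.001, 0.001, -1.0]]
contact_force: [-0.6, -1.0, 2.8]
gripper_width: 28.5
grip_force: 59.6
```

Orange is gripped. Next: lift it, carry it to (480,290), and set it down.

```bash
python3 -m inch '[[[0,0,0],[0,0,0],25],[[0,0,-8],[0,0,0],25],[[0,0,-22],[0,0,0],25],[[0,0,-40],[0,0,0],25],[[0,0,-58],[0,0,0],25],[[0,0,-72],[0,0,0],25],[[0,0,-79],[0,0,0],25],[[0,0,-79],[0,0,0],25]]'; python3 -m inch '[[[10,12,0],[0,0,0],25],[[35,40,0],[0,0,0],25],[[66,76,0],[0,0,0],25],[[100,114,0],[0,0,0],25],[[134,153,0],[0,0,0],25],[[163,186,0],[0,0,0],25],[[182,208,0],[0,0,0],25],[[188.7,215.3,0],[0,0,0],25]]'; python3 -m inch '[[[0,0,4],[0,0,0],25],[[0,0,20],[0,0,0],25],[[0,0,40],[0,0,0],25],[[0,0,60],[0,0,0],25],[[0,0,74],[0,0,0],25],[[0,0,80],[0,0,0],25],[[0,0,82.5],[0,0,0],25],[[0,0,82.5],[0,0,0],25]]'
```

```text
time: 11.35
tcp_pos: [552.6, 13.0, 190.4]
tool_rot: [[-0.894, 0.447, 0.001], [0.447, 0.894, 0.0], [-0.001, 0.0, -1.0]]
contact_force: [-0.1, -0.1, -2.2]
gripper_width: 28.4
grip_force: 59.4
time: 12.35
tcp_pos: [478.3, 292.7, 189.3]
tool_rot: [[-0.896, 0.444, -0.001], [0.444, 0.896, 0.0], [0.001, -0.0, -1.0]]
contact_force: [-0.1, -0.9, -1.7]
gripper_width: 28.7
grip_force: 59.4
time: 13.35
tcp_pos: [480.3, 289.0, 108.6]
tool_rot: [[-0.894, 0.448, 0.0], [0.448, 0.894, -0.001], [-0.001, -0.0, -1.0]]
contact_force: [-1.8, -3.3, 10.9]
gripper_width: 28.5
grip_force: 61.2
```

```bash
python3 -m inch '[[[0,0,0],[0,0,0],50],[[0,0,0],[0,0,0],50],[[0,0,0],[0,0,0],50],[[0,0,-10],[0,0,0],50],[[0,0,-28],[0,0,0],50],[[0,0,-46],[0,0,0],50],[[0,0,-57.5],[0,0,0],50],[[0,0,-57.5],[0,0,0],50]]'; python3 -m inch '[[[-20,-16,0],[0,0,0],50],[[-60,-48,0],[0,0,0],50],[[-108,-87,0],[0,0,0],50],[[-156,-125,0],[0,0,0],50],[[-204,-164,0],[0,0,0],50],[[-245,-197,0],[0,0,0],50],[[-268,-215,0],[0,0,0],50],[[-274.6,-220.4,0],[0,0,0],50]]'; python3 -m inch '[[[0,0,0],[0,0,0],50],[[0,0,20],[0,0,0],50],[[0,0,40],[0,0,0],50],[[0,0,54],[0,0,0],50],[[0,0,54],[0,0,0],50],[[0,0,54],[0,0,0],25],[[0,0,54],[0,0,0],25],[[0,0,54],[0,0,0],25]]'
```

```text
time: 14.35
tcp_pos: [480.5, 290.2, 166.0]
tool_rot: [[-0.894, 0.447, 0.002], [0.447, 0.894, 0.001], [-0.001, 0.002, -1.0]]
contact_force: [0.1, -0.2, -1.0]
gripper_width: 50.0
grip_force: 0.0
time: 15.35
tcp_pos: [627.1, -32.3, 164.1]
tool_rot: [[-0.893, 0.45, -0.001], [0.45, 0.893, -0.001], [0.001, -0.001, -1.0]]
contact_force: [-0.4, -0.2, -0.2]
gripper_width: 50.2
grip_force: 0.0
time: 16.35
tcp_pos: [627.5, -29.9, 111.8]
tool_rot: [[-0.894, 0.447, 0.001], [0.447, 0.894, 0.0], [-0.001, 0.001, -1.0]]
contact_force: [-0.1, -1.1, 4.2]
gripper_width: 28.9
grip_force: 59.4
```

```bash
python3 -m inch '[[[0,0,0],[0,0,0],25],[[0,0,-8],[0,0,0],25],[[0,0,-22],[0,0,0],25],[[0,0,-40],[0,0,0],25],[[0,0,-58],[0,0,0],25],[[0,0,-72],[0,0,0],25],[[0,0,-79],[0,0,0],25],[[0,0,-79],[0,0,0],25]]'; python3 -m inch '[[[8,12,0],[0,0,0],25],[[28,41,0],[0,0,0],25],[[54,80,0],[0,0,0],25],[[82,121,0],[0,0,0],25],[[110,162,0],[0,0,0],25],[[134,197,0],[0,0,0],25],[[150,221,0],[0,0,0],25],[[156.1,229.4,0],[0,0,0],25]]'; python3 -m inch '[[[0,0,4],[0,0,0],25],[[0,0,20],[0,0,0],25],[[0,0,40],[0,0,0],25],[[0,0,60],[0,0,0],25],[[0,0,74],[0,0,0],25],[[0,0,80],[0,0,0],25],[[0,0,82.5],[0,0,0],25],[[0,0,82.5],[0,0,0],25]]'; python3 plan.py '[[590,245,107.5],[590,245,165],[611,30.5,100],[611,30.5,16],[611,30.5,130],[506,-301,130],[506,-301,70.5]]'
```

```text
time: 17.35
tcp_pos: [627.2, -30.0, 190.5]
tool_rot: [[-0.894, 0.447, 0.001], [0.447, 0.894, -0.0], [-0.001, 0.0, -1.0]]
contact_force: [0.5, 0.4, -2.9]
gripper_width: 28.4
grip_force: 59.3
time: 18.35
tcp_pos: [588.6, 248.2, 189.2]
tool_rot: [[-0.896, 0.444, -0.001], [0.444, 0.896, 0.001], [0.001, -0.0, -1.0]]
contact_force: [0.1, -0.7, -1.7]
gripper_width: 28.9
grip_force: 59.5
time: 19.35
tcp_pos: [590.3, 243.9, 108.9]
tool_rot: [[-0.894, 0.448, 0.0], [0.448, 0.894, -0.001], [-0.001, -0.0, -1.0]]
contact_force: [-3.3, -2.8, 9.2]
gripper_width: 28.3
grip_force: 61.1
ang 63.36
[590.  245.  107.5] -> [590. 245. 165.] [0.0, 0.0, -57.5] 58.0
[590. 245. 165.] -> [611.   30.5 100. ] [-114.9, -182.3, 65.0] 225.0
[611.   30.5 100. ] -> [611.   30.5  16. ] [0.0, 0.0, 84.0] 84.0
[611.   30.5  16. ] -> [611.   30.5 130. ] [0.0, 0.0, -114.0] 114.0
[611.   30.5 130. ] -> [ 506. -301.  130.] [-54.8, -343.4, 0.0] 348.0
[ 506. -301.  130.] -> [ 506.  -301.    70.5] [0.0, 0.0, 59.5] 60.0
```

```bash
python3 -m inch '[[[0,0,0],[0,0,0],50],[[0,0,0],[0,0,0],50],[[0,0,0],[0,0,0],50],[[0,0,-10],[0,0,0],50],[[0,0,-28],[0,0,0],50],[[0,0,-46],[0,0,0],50],[[0,0,-57.5],[0,0,0],50],[[0,0,-57.5],[0,0,0],50]]';  python3 - <<'E'
from rig import env
from h import *
import cv2
c=env.capture("top"); s=env.capture("scene")
W=np.zeros((600,800,3),np.uint8); W[:480,:525]=cv2.resize(c["frame"][145:305,215:390],None,fx=3,fy=3)
W[:, 525:]=0; W[:260,525:]=cv2.resize(c["frame"][160:360,60:270],(275,260)); W[270:530,525:]=cv2.resize(s["frame"][180:320,255:403],(275,260))
cv2.imwrite("pics/set.png",W)
h=cv2.cvtColor(c["frame"],cv2.COLOR_BGR2HSV); m=((h[...,0]<6)|(h[...,0]>174))&(h[...,1]>170)&(h[...,2]>90); m[:170]=0;m[260:]=0
v,u=np.nonzero(m); u,v=u[(u>230)&(u<380)],v[(u>230)&(u<380)]; print(len(u),u.mean(),v.mean(),world(c,(u.mean(),v.mean()),45).round(1),world(c,(u.mean(),v.mean()),48).round(1))
E
```

```text
time: 20.35
tcp_pos: [590.6, 245.3, 166.5]
tool_rot: [[-0.894, 0.447, 0.002], [0.447, 0.894, 0.001], [-0.001, 0.002, -1.0]]
contact_force: [0.4, -0.2, -0.3]
gripper_width: 50.2
grip_force: 0.0
132 296.780303030303 195.9318181818182 [608.6  31.1  45. ] [608.   31.1  48. ]
```

View pics/set.png

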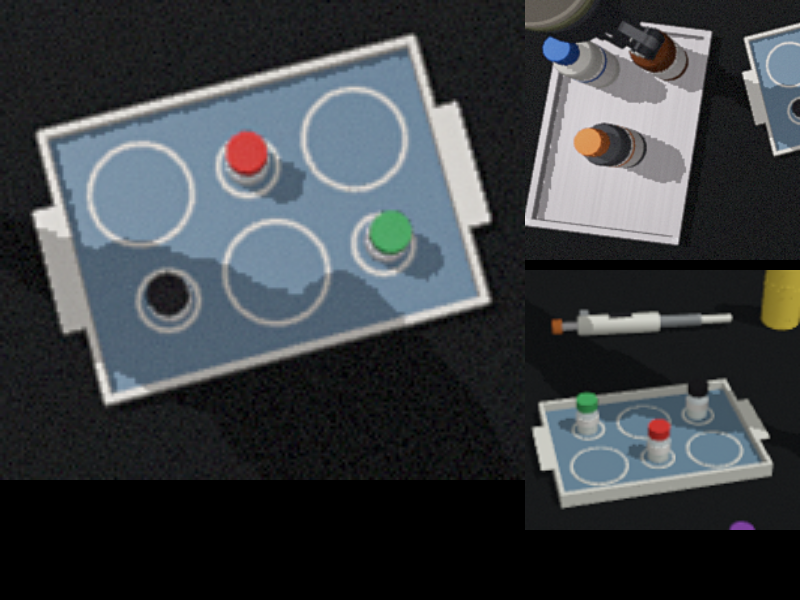

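All three bottles stand upright on the steel tray, at about (600,60), (650,50) and (605,145) in the composite. The red vial at (247,160) now stands free, with the bystanders undisturbed.

```bash
python3 -m inch '[[[-8,-12,2],[0,0,0],40],[[-26,-42,10],[0,0,0],40],[[-48,-77,22],[0,0,0],40],[[-70,-112,36],[0,0,0],40],[[-92,-147,50],[0,0,0],40],[[-107,-171,60],[0,0,0],40],[[-113,-181,65],[0,0,0],40],[[-113.6,-182.5,65],[0,0,0],40]]'; python3 -m inch '[[[0,0,0],[0,0,0],40],[[0,0,10],[0,0,0],40],[[0,0,28],[0,0,0],40],[[0,0,48],[0,0,0],40],[[0,0,66],[0,0,0],40],[[0,0,78],[0,0,0],40],[[0,0,84],[0,0,0],40],[[0,0,84],[0,0,0],40]]'; python3 - <<'E'
from h import *
from rig import env
c=env.capture("top")
for n,p in dict(bl=(141,194),br=(354,139),fm=(276,272)).items(): print(n,world(c,(np.array(p)+.5)/3-.5+[215,145],6).round(1))
E
```

```text
time: 21.45
tcp_pos: [609.7, 30.3, 99.5]
tool_rot: [[-0.894, 0.448, -0.001], [0.448, 0.894, -0.0], [0.001, -0.001, -1.0]]
contact_force: [0.0, 0.3, 0.6]
gripper_width: 39.6
grip_force: 0.0
time: 22.45
tcp_pos: [609.9, 31.0, 15.7]
tool_rot: [[-0.894, 0.447, -0.0], [0.447, 0.894, -0.0], [0.0, -0.0, -1.0]]
contact_force: [0.8, 0.5, 0.3]
gripper_width: 40.0
grip_force: 0.0
bl [592.1  90.2   6. ]
br [627.3 -28.4   6. ]
fm [550.3  13.3   6. ]
```

```bash
python3 -m inch '[[[0,0,0],[0,0,0],18],[[0,0,0],[0,0,0],18],[[0,0,0],[0,0,0],18],[[0,0,0],[0,0,0],18],[[0,0,-4],[0,0,0],18],[[0,0,-14],[0,0,0],18],[[0,0,-30],[0,0,0],18],[[0,0,-44],[0,0,0],18]]'; python3 -m inch '[[[0,0,-16],[0,0,0],18],[[0,0,-34],[0,0,0],18],[[0,0,-52],[0,0,0],18],[[0,0,-65],[0,0,0],18],[[0,0,-70],[0,0,0],18],[[0,0,-70],[0,0,0],18],[[0,0,-70],[0,0,0],18],[[0,0,-70],[0,0,0],18]]'; python3 - <<'E'
from rig import env
import cv2
cv2.imwrite("pics/vl.png",cv2.resize(env.capture("scene")["frame"][150:310,240:440],None,fx=2,fy=2))
E
```

```text
time: 23.5
tcp_pos: [610.3, 31.0, 61.4]
tool_rot: [[-0.894, 0.447, 0.001], [0.447, 0.894, 0.0], [-0.001, 0.0, -1.0]]
contact_force: [-0.0, -0.6, 0.1]
gripper_width: 22.0
grip_force: 58.7
time: 24.5
tcp_pos: [609.7, 31.0, 129.4]
tool_rot: [[-0.894, 0.447, -0.001], [0.447, 0.894, -0.0], [0.001, -0.001, -1.0]]
contact_force: [0.5, -0.4, 0.1]
gripper_width: 22.0
grip_force: 58.7
```

View pics/vl.png

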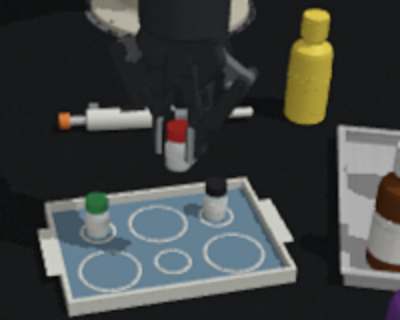

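The red vial is held upright at (178,145), with its ring empty. Next is the move to the pan.

```bash
python3 -m inch '[[[-3,-18,0],[0,0,0],18],[[-10,-64,0],[0,0,0],18],[[-20,-122,0],[0,0,0],18],[[-30,-184,0],[0,0,0],18],[[-40,-246,0],[0,0,0],18],[[-48,-300,0],[0,0,0],18],[[-54,-334,0],[0,0,0],18],[[-55.5,-343.4,0],[0,0,0],18]]'; python3 -m inch '[[[0,0,0],[0,0,0],18],[[0,0,8],[0,0,0],18],[[0,0,22],[0,0,0],18],[[0,0,36],[0,0,0],18],[[0,0,48],[0,0,0],18],[[0,0,54],[0,0,0],18],[[0,0,57],[0,0,0],18],[[0,0,57],[0,0,0],18]]'
```

```text
time: 25.55
tcp_pos: [503.6, -304.8, 129.9]
tool_rot: [[-0.892, 0.452, -0.001], [0.452, 0.892, -0.001], [0.0, -0.001, -1.0]]
contact_force: [-0.3, 0.4, -0.0]
gripper_width: 21.8
grip_force: 58.8
time: 26.55
tcp_pos: [506.1, -301.0, 73.0]
tool_rot: [[-0.894, 0.447, 0.0], [0.447, 0.894, -0.0], [-0.0, -0.0, -1.0]]
contact_force: [0.6, -0.7, -0.5]
gripper_width: 22.1
grip_force: 58.8
```

```bash
python3 - <<'E'
from rig import env
from h import *
s=env.capture("scene");c=env.capture("top")
a=cv2.resize(s["frame"][170:270,100:240],None,fx=4,fy=4,interpolation=cv2.INTER_CUBIC); draw(s,a,circ(506,-301,60,18.5),(0,255,0),4,(100,170)); draw(s,a,circ(506,-301,60,12),(0,255,255),4,(100,170))
cv2.imwrite("pics/pan.png",a)
E
```

```text
(no output)
```

View pics/pan.png

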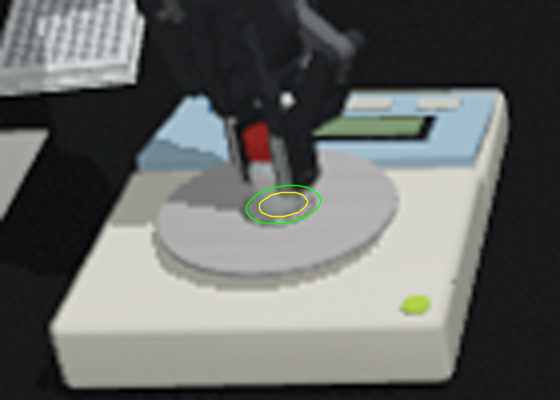

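```bash
python3 - <<'E'
from rig import env
from h import *
s=env.capture("scene")
for P in[(506,-301,63),(506,-301,93),(506,-301,105)]: print((pix(s,P)+.5-[100,170])*4)
c=env.capture("top")
A=cv2.resize(s["frame"][190:230,150:190],None,fx=10,fy=10,interpolation=cv2.INTER_CUBIC)
draw(s,A,circ(506,-301,105,11.5),(0,255,0),10,(150,190));draw(s,A,circ(506,-301,63,12),(0,255,0),10,(150,190))
draw(s,A,circ(506,-301,93,11.5),(0,255,0),10,(150,190))
B=cv2.resize(c["frame"][245:285,487:527],None,fx=10,fy=10,interpolation=cv2.INTER_CUBIC)
cv2.imwrite("pics/vz.png",np.hstack([A,B]))
E
```

```text
[282.40689794 199.51193875]
[272.56234018 149.66512231]
[268.52327407 129.21376312]
```

View pics/vz.png

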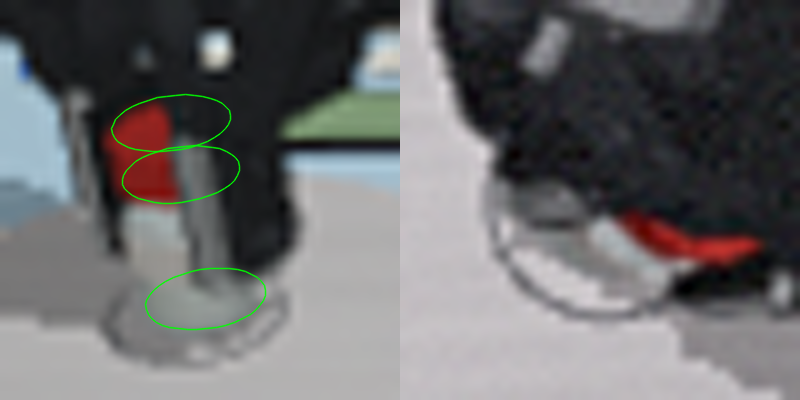

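In the zoom, the cap's left edge matches the predicted outline to about 1 mm, and the marking ring sits 1–2 mm toward -y. I'll nudge 1 mm that way and set the vial down.

```bash
python3 -m inch '[[[-0.5,-1,1],[0,0,0],18],[[-0.5,-1,2],[0,0,0],18],[[-0.5,-1,2.6],[0,0,0],18],[[-0.5,-1,3],[0,0,0],18],[[-0.5,-1,3.4],[0,0,0],18],[[-0.5,-1,3.4],[0,0,0],18],[[-0.5,-1,3.4],[0,0,0],18],[[-0.5,-1,3.4],[0,0,0],18]]'
```

```text
time: 27.75
tcp_pos: [506.1, -302.2, 70.7]
tool_rot: [[-0.894, 0.447, 0.001], [0.447, 0.894, -0.001], [-0.001, -0.0, -1.0]]
contact_force: [-3.6, 2.2, 13.6]
gripper_width: 22.0
grip_force: 59.9
```

```bash
python3 -m inch '[[[0,0,-0.6],[0,0,0],18],[[0,0,-0.6],[0,0,0],42],[[0,0,-0.6],[0,0,0],42],[[0,0,-0.6],[0,0,0],42],[[0,0,-12],[0,0,0],42],[[0,0,-35],[0,0,0],42],[[0,0,-65],[0,0,0],42],[[0,0,-95.4],[0,0,0],42]]'; python3 plan.py '[[506,-302.1,165],[590,245,165],[590,245,107.5],[590,245,190],[627,-30,190],[627,-30,110.5]]'
python3 - <<'E'
from rig import env
from h import *
s=env.capture("scene");c=env.capture("top")
A=cv2.resize(s["frame"][180:260,130:210],None,fx=5,fy=5,interpolation=cv2.INTER_CUBIC)
B=cv2.resize(c["frame"][225:305,467:547],None,fx=5,fy=5,interpolation=cv2.INTER_CUBIC)
cv2.imwrite("pics/vr.png",np.hstack([A,B]))
E
```

```text
time: 28.75
tcp_pos: [506.0, -302.1, 166.6]
tool_rot: [[-0.894, 0.447, 0.0], [0.447, 0.894, -0.0], [-0.0, 0.0, -1.0]]
contact_force: [0.4, 0.0, 0.4]
gripper_width: 41.7
grip_force: 0.0
ang 63.42
[ 506.  -302.1  165. ] -> [590. 245. 165.] [169.6, 526.9, 0.0] 554.0
[590. 245. 165.] -> [590.  245.  107.5] [0.0, 0.0, 57.5] 58.0
[590.  245.  107.5] -> [590. 245. 190.] [0.0, 0.0, -82.5] 82.0
[590. 245. 190.] -> [627. -30. 190.] [-156.1, -229.4, 0.0] 277.0
[627. -30. 190.] -> [627.  -30.  110.5] [0.0, 0.0, 79.5] 80.0
```

View pics/vr.png

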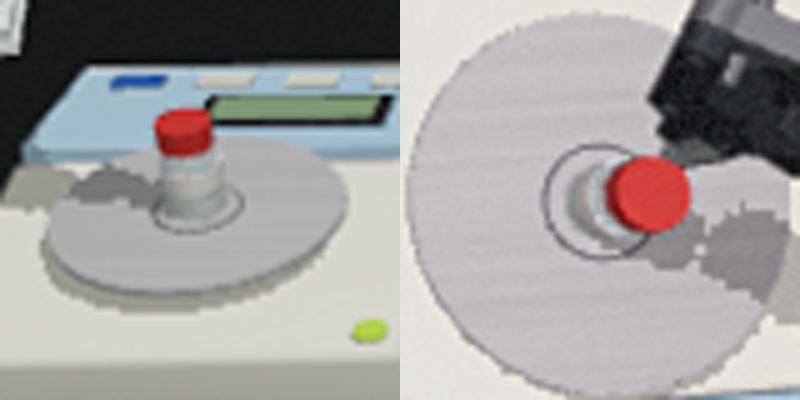

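The vial stands upright inside the pan's marking ring in both views. Now the white bottle goes back.

```bash
python3 -m inch '[[[6,20,0],[0,0,0],50],[[20,63,0],[0,0,0],50],[[37,115,0],[0,0,0],50],[[54,168,0],[0,0,0],50],[[71,221,0],[0,0,0],50],[[88,274,0],[0,0,0],50],[[105,327,0],[0,0,0],50],[[122,380,0],[0,0,0],50]]'; python3 -m inch '[[[17,53,0],[0,0,0],50],[[32,99,0],[0,0,0],50],[[43,134,0],[0,0,0],50],[[47.6,146.9,0],[0,0,0],50],[[47.6,146.9,0],[0,0,0],50],[[47.6,146.9,8],[0,0,0],50],[[47.6,146.9,24],[0,0,0],50],[[47.6,146.9,40],[0,0,0],50]]'; python3 -m inch '[[[0,0,10],[0,0,0],50],[[0,0,17.5],[0,0,0],50],[[0,0,17.5],[0,0,0],50],[[0,0,17.5],[0,0,0],50],[[0,0,17.5],[0,0,0],25],[[0,0,17.5],[0,0,0],25],[[0,0,17.5],[0,0,0],25],[[0,0,17.5],[0,0,0],25]]'
```

```text
time: 29.85
tcp_pos: [565.7, 95.6, 164.1]
tool_rot: [[-0.895, 0.446, -0.002], [0.446, 0.895, -0.0], [0.002, -0.001, -1.0]]
contact_force: [1.0, -0.8, -0.2]
gripper_width: 50.2
grip_force: 0.0
time: 30.85
tcp_pos: [589.9, 243.8, 123.6]
tool_rot: [[-0.894, 0.449, -0.001], [0.449, 0.894, -0.001], [0.0, -0.001, -1.0]]
contact_force: [-0.0, 0.1, -0.5]
gripper_width: 50.0
grip_force: 0.0
time: 31.85
tcp_pos: [590.3, 244.9, 108.1]
tool_rot: [[-0.894, 0.447, 0.001], [0.447, 0.894, 0.0], [-0.001, 0.0, -1.0]]
contact_force: [-1.1, -1.5, 5.4]
gripper_width: 28.7
grip_force: 59.1
```

```bash
python3 -m inch '[[[0,0,0],[0,0,0],25],[[0,0,-8],[0,0,0],25],[[0,0,-22],[0,0,0],25],[[0,0,-40],[0,0,0],25],[[0,0,-60],[0,0,0],25],[[0,0,-75],[0,0,0],25],[[0,0,-82.5],[0,0,0],25],[[0,0,-82.5],[0,0,0],25]]'; python3 -m inch '[[[-6,-9,0],[0,0,0],25],[[-23,-34,0],[0,0,0],25],[[-48,-70,0],[0,0,0],25],[[-77,-113,0],[0,0,0],25],[[-106,-156,0],[0,0,0],25],[[-132,-194,0],[0,0,0],25],[[-149,-219,0],[0,0,0],25],[[-156.1,-229.4,0],[0,0,0],25]]'; python3 -m inch '[[[0,0,0],[0,0,0],25],[[0,0,10],[0,0,0],25],[[0,0,28],[0,0,0],25],[[0,0,48],[0,0,0],25],[[0,0,66],[0,0,0],25],[[0,0,75],[0,0,0],25],[[0,0,77],[0,0,0],25],[[0,0,77],[0,0,0],25]]';  python3 -m inch '[[[0,0,0.6],[0,0,0],25],[[0,0,1.2],[0,0,0],25],[[0,0,1.8],[0,0,0],25],[[0,0,2.4],[0,0,0],25],[[0,0,2.8],[0,0,0],25],[[0,0,2.8],[0,0,0],25],[[0,0,2.8],[0,0,0],25],[[0,0,2.8],[0,0,0],25]]'
```

```text
time: 32.85
tcp_pos: [590.2, 245.1, 190.6]
tool_rot: [[-0.894, 0.447, 0.001], [0.447, 0.894, 0.0], [-0.001, 0.001, -1.0]]
contact_force: [-0.1, -0.7, -2.1]
gripper_width: 28.0
grip_force: 59.3
time: 33.85
tcp_pos: [626.5, -33.1, 189.2]
tool_rot: [[-0.893, 0.45, -0.001], [0.45, 0.893, -0.001], [0.001, -0.001, -1.0]]
contact_force: [0.3, 0.8, -1.2]
gripper_width: 28.3
grip_force: 59.5
time: 34.85
tcp_pos: [627.3, -29.9, 113.3]
tool_rot: [[-0.894, 0.447, 0.001], [0.447, 0.894, -0.0], [-0.0, 0.0, -1.0]]
contact_force: [-0.4, 0.6, -1.5]
gripper_width: 28.5
grip_force: 59.5
time: 35.85
tcp_pos: [627.5, -30.2, 111.1]
tool_rot: [[-0.894, 0.448, 0.001], [0.448, 0.894, -0.0], [-0.001, 0.0, -1.0]]
contact_force: [-1.1, -1.0, 7.3]
gripper_width: 28.6
grip_force: 60.3
```

```bash
python3 -m inch '[[[0,0,0],[0,0,0],50],[[0,0,0],[0,0,0],50],[[0,0,0],[0,0,0],50],[[0,0,-10],[0,0,0],50],[[0,0,-28],[0,0,0],50],[[0,0,-46],[0,0,0],50],[[0,0,-54.8],[0,0,0],50],[[0,0,-54.8],[0,0,0],50]]'; python3 -m inch '[[[20,16,0],[0,0,0],50],[[60,48,0],[0,0,0],50],[[108,87,0],[0,0,0],50],[[156,125,0],[0,0,0],50],[[204,164,0],[0,0,0],50],[[245,197,0],[0,0,0],50],[[268,215,0],[0,0,0],50],[[274.6,220.4,0],[0,0,0],50]]'; python3 -m inch '[[[0,0,0],[0,0,0],50],[[0,0,20],[0,0,0],50],[[0,0,42],[0,0,0],50],[[0,0,57.5],[0,0,0],50],[[0,0,57.5],[0,0,0],50],[[0,0,57.5],[0,0,0],25],[[0,0,57.5],[0,0,0],25],[[0,0,57.5],[0,0,0],25]]'; python3 -m inch '[[[0,0,0],[0,0,0],25],[[0,0,-8],[0,0,0],25],[[0,0,-22],[0,0,0],25],[[0,0,-40],[0,0,0],25],[[0,0,-60],[0,0,0],25],[[0,0,-75],[0,0,0],25],[[0,0,-82.5],[0,0,0],25],[[0,0,-82.5],[0,0,0],25]]'
```

```text
time: 36.85
tcp_pos: [627.5, -30.0, 166.2]
tool_rot: [[-0.894, 0.447, 0.002], [0.447, 0.894, -0.0], [-0.002, 0.001, -1.0]]
contact_force: [0.1, 0.5, -0.7]
gripper_width: 49.8
grip_force: 0.0
time: 37.85
tcp_pos: [478.7, 291.8, 164.5]
tool_rot: [[-0.896, 0.444, -0.001], [0.444, 0.896, -0.0], [0.001, -0.0, -1.0]]
contact_force: [1.1, 0.0, 0.1]
gripper_width: 50.1
grip_force: 0.0
time: 38.85
tcp_pos: [480.2, 289.7, 108.1]
tool_rot: [[-0.894, 0.448, 0.001], [0.448, 0.894, -0.0], [-0.001, 0.0, -1.0]]
contact_force: [-0.3, -2.0, 5.2]
gripper_width: 28.6
grip_force: 59.2
time: 39.85
tcp_pos: [480.2, 290.1, 190.5]
tool_rot: [[-0.894, 0.447, 0.001], [0.447, 0.894, 0.001], [-0.0, 0.001, -1.0]]
contact_force: [-0.2, -0.2, -2.4]
gripper_width: 28.4
grip_force: 59.4
```

```bash
python3 -m inch '[[[-8,-9,0],[0,0,0],25],[[-28,-32,0],[0,0,0],25],[[-58,-66,0],[0,0,0],25],[[-93,-106,0],[0,0,0],25],[[-128,-146,0],[0,0,0],25],[[-160,-182,0],[0,0,0],25],[[-181,-206,0],[0,0,0],25],[[-188.7,-215.3,0],[0,0,0],25]]'; python3 -m inch '[[[0,0,0],[0,0,0],25],[[0,0,10],[0,0,0],25],[[0,0,28],[0,0,0],25],[[0,0,48],[0,0,0],25],[[0,0,66],[0,0,0],25],[[0,0,75],[0,0,0],25],[[0,0,77],[0,0,0],25],[[0,0,77],[0,0,0],25]]';  python3 -m inch '[[[0,0,0.6],[0,0,0],25],[[0,0,1.2],[0,0,0],25],[[0,0,1.8],[0,0,0],25],[[0,0,2.4],[0,0,0],25],[[0,0,2.8],[0,0,0],25],[[0,0,2.8],[0,0,0],25],[[0,0,2.8],[0,0,0],25],[[0,0,2.8],[0,0,0],25]]'
```

```text
time: 40.85
tcp_pos: [552.2, 9.9, 189.3]
tool_rot: [[-0.893, 0.451, -0.001], [0.451, 0.893, -0.001], [0.001, -0.001, -1.0]]
contact_force: [-0.9, 0.4, -1.3]
gripper_width: 28.4
grip_force: 59.4
time: 41.85
tcp_pos: [552.7, 13.4, 113.2]
tool_rot: [[-0.895, 0.447, 0.0], [0.447, 0.895, 0.0], [-0.0, 0.0, -1.0]]
contact_force: [-0.4, 0.3, -1.5]
gripper_width: 28.6
grip_force: 59.5
time: 42.85
tcp_pos: [552.9, 12.8, 111.1]
tool_rot: [[-0.894, 0.448, 0.001], [0.448, 0.894, -0.0], [-0.001, 0.0, -1.0]]
contact_force: [-2.2, -1.9, 7.9]
gripper_width: 28.5
grip_force: 60.6
```

Next: release orange, then fetch blue from (580,330), which is a shift of (117.2, 295.8).

```bash
python3 -m inch '[[[0,0,0],[0,0,0],50],[[0,0,0],[0,0,0],50],[[0,0,0],[0,0,0],50],[[0,0,-10],[0,0,0],50],[[0,0,-28],[0,0,0],50],[[0,0,-46],[0,0,0],50],[[0,0,-54.8],[0,0,0],50],[[0,0,-54.8],[0,0,0],50]]'; python3 -m inch '[[[9,22,0],[0,0,0],50],[[26,66,0],[0,0,0],50],[[46,116,0],[0,0,0],50],[[66,167,0],[0,0,0],50],[[86,217,0],[0,0,0],50],[[104,262,0],[0,0,0],50],[[114,288,0],[0,0,0],50],[[117.2,295.8,0],[0,0,0],50]]'; python3 -m inch '[[[0,0,0],[0,0,0],50],[[0,0,20],[0,0,0],50],[[0,0,42],[0,0,0],50],[[0,0,57.5],[0,0,0],50],[[0,0,57.5],[0,0,0],50],[[0,0,57.5],[0,0,0],25],[[0,0,57.5],[0,0,0],25],[[0,0,57.5],[0,0,0],25]]'; python3 -m inch '[[[0,0,0],[0,0,0],25],[[0,0,-8],[0,0,0],25],[[0,0,-22],[0,0,0],25],[[0,0,-40],[0,0,0],25],[[0,0,-60],[0,0,0],25],[[0,0,-75],[0,0,0],25],[[0,0,-82.5],[0,0,0],25],[[0,0,-82.5],[0,0,0],25]]'
```

```text
time: 43.85
tcp_pos: [552.8, 13.0, 165.7]
tool_rot: [[-0.894, 0.447, 0.001], [0.447, 0.894, 0.0], [-0.001, 0.001, -1.0]]
contact_force: [0.4, -0.4, 0.1]
gripper_width: 50.2
grip_force: 0.0
time: 44.85
tcp_pos: [579.6, 331.0, 164.2]
tool_rot: [[-0.895, 0.446, -0.001], [0.446, 0.895, -0.001], [0.0, -0.001, -1.0]]
contact_force: [0.9, 0.0, 0.5]
gripper_width: 50.1
grip_force: 0.0
time: 45.85
tcp_pos: [580.5, 329.9, 108.4]
tool_rot: [[-0.894, 0.448, 0.001], [0.448, 0.894, 0.0], [-0.001, 0.001, -1.0]]
contact_force: [-0.7, -1.5, 5.3]
gripper_width: 28.4
grip_force: 59.4
time: 46.85
tcp_pos: [580.1, 330.1, 190.6]
tool_rot: [[-0.894, 0.447, 0.001], [0.447, 0.894, 0.0], [-0.0, 0.001, -1.0]]
contact_force: [-0.8, -0.2, -1.6]
gripper_width: 28.4
grip_force: 59.4
```

```bash
python3 -m inch '[[[-8,-14,0],[0,0,0],25],[[-25,-44,0],[0,0,0],25],[[-45,-79,0],[0,0,0],25],[[-67,-118,0],[0,0,0],25],[[-89,-156,0],[0,0,0],25],[[-107,-188,0],[0,0,0],25],[[-117,-205,0],[0,0,0],25],[[-119,-208.8,0],[0,0,0],25]]'; python3 -m inch '[[[0,0,0],[0,0,0],25],[[0,0,10],[0,0,0],25],[[0,0,28],[0,0,0],25],[[0,0,48],[0,0,0],25],[[0,0,66],[0,0,0],25],[[0,0,75],[0,0,0],25],[[0,0,77],[0,0,0],25],[[0,0,77],[0,0,0],25]]';  python3 -m inch '[[[0,0,0.6],[0,0,0],25],[[0,0,1.2],[0,0,0],25],[[0,0,1.8],[0,0,0],25],[[0,0,2.4],[0,0,0],25],[[0,0,2.8],[0,0,0],25],[[0,0,2.8],[0,0,0],25],[[0,0,2.8],[0,0,0],25],[[0,0,2.8],[0,0,0],25]]'; python3 -m inch '[[[0,0,0],[0,0,0],50],[[0,0,0],[0,0,0],50],[[0,0,0],[0,0,0],50],[[0,0,-10],[0,0,0],50],[[0,0,-28],[0,0,0],50],[[0,0,-50],[0,0,0],50],[[0,0,-80],[0,0,0],50],[[0,0,-110],[0,0,0],50]]'; python3 -m inch '[[[20,40,0],[0,0,0],50],[[50,90,0],[0,0,0],50],[[70,140,0],[0,0,0],50],[[90,190,0],[0,0,0],50],[[100,220,0],[0,0,0],50],[[100,220,0],[0,0,0],50],[[100,220,0],[0,0,0],50],[[100,220,0],[0,0,0],50]]'; python3 - <<'E'
from rig import env
from h import *
s=env.capture("scene");c=env.capture("top")
A=cv2.resize(s["frame"][190:310,240:400],(400,300));B=cv2.resize(c["frame"][145:295,215:390],(400,343))
W=np.zeros((600,800,3),np.uint8); W[:300,:400]=A; W[:343,400:]=B
W[345:600,400:740]=cv2.resize(s["frame"][:,:],(340,255)); W[345:600,:340]=cv2.resize(c["frame"],(340,255))
cv2.imwrite("pics/end.png",W)
E
```

```text
time: 47.85
tcp_pos: [593.0, 88.6, 189.7]
tool_rot: [[-0.893, 0.449, -0.0], [0.449, 0.893, -0.0], [0.0, -0.0, -1.0]]
contact_force: [-0.2, -0.5, -2.3]
gripper_width: 28.8
grip_force: 59.5
time: 48.85
tcp_pos: [593.3, 90.1, 113.3]
tool_rot: [[-0.894, 0.447, 0.0], [0.447, 0.894, 0.0], [-0.0, 0.0, -1.0]]
contact_force: [0.3, 0.7, -2.6]
gripper_width: 28.3
grip_force: 59.5
time: 49.85
tcp_pos: [593.5, 89.9, 111.3]
tool_rot: [[-0.894, 0.448, 0.001], [0.448, 0.894, 0.0], [-0.001, 0.001, -1.0]]
contact_force: [-2.6, -1.3, 9.3]
gripper_width: 28.4
grip_force: 60.7
time: 50.85
tcp_pos: [593.1, 90.0, 222.5]
tool_rot: [[-0.894, 0.447, 0.001], [0.447, 0.894, 0.0], [-0.001, 0.001, -1.0]]
contact_force: [0.5, -0.3, -0.3]
gripper_width: 50.2
grip_force: 0.0
time: 51.85
tcp_pos: [602.4, 329.9, 220.8]
tool_rot: [[-0.894, 0.449, 0.001], [0.449, 0.894, -0.001], [-0.001, -0.0, -1.0]]
contact_force: [-0.8, -0.3, 0.6]
gripper_width: 50.0
grip_force: 0.0
```

View pics/end.png

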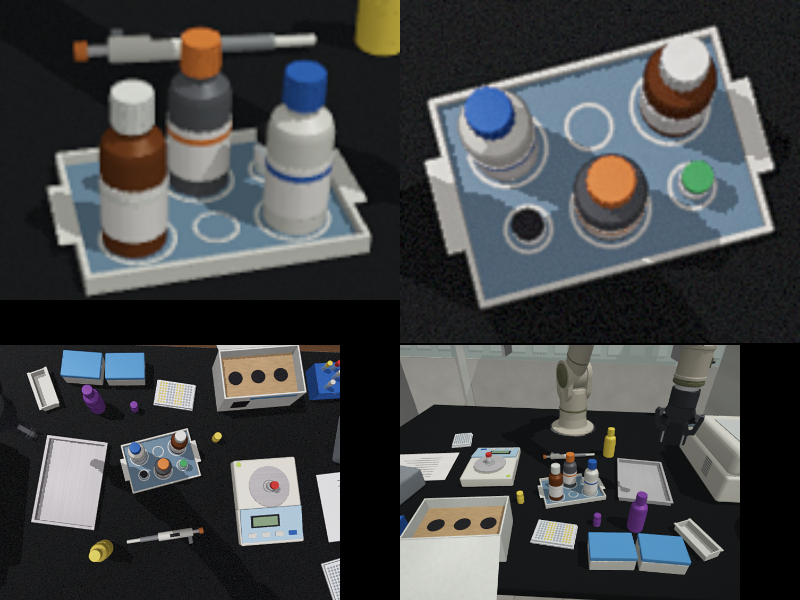

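All three bottles are back on their rings, upright, with their caps within about 2 mm of where they started. The red vial stands on the pan, the other two vials are untouched, and the arm is clear.

```bash
python3 -c "
from rig import env
print(env.finish_job())"
```

```text
the job is handed in; nothing more can be done
None
```

The job is handed in: the bottles were set aside on the steel tray, the red-capped vial was stood upright inside the ring at the middle of the balance pan, and each bottle was then returned to its own ring, in about 52 s of the 141 s allowed.

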